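# Shut the fume box's vent flap with the hook pole

### The job

Soldering is over: take the pole with the bent hook from its rest, put its hook through the ring eye of the open vent flap on the fume filter box, and swing the flap shut with the hook still in the eye. Then unhook the pole and lay it back on the rest where it was, and leave the straight pole beside it where it lies.

Things in the scene. Friction and masses are not known exactly. Their poses are not given: they have to be found in the camera images.
- pole_grip (a point): Grip centre and balance point of the loose hook pole (150 g), in its axis, 56 mm above the bench. Pole lies level along its y. Wood handle 20 wide (x), 22 high (z), from y -85 to +55 mm; then an 8 mm steel shaft to y +250, bent square to +x: the hook. Rest: ribs 10 mm wide, 45 high under the handle at y -65 and +45, between them a 5 mm plate; 8 mm lips on the ribs 50 mm to each side.
- pole_hook (a point): Point in the hook of that pole: in the pole's axes 250 mm to +y and 28 mm to +x of pole_grip, same height. The hook is a straight level pin, 8 mm thick, along the pole's x, from the shaft's axis (28 mm to -x of this point) to its round end 21 mm to +x of this point.
- wand_grip (a point): Grip centre of the straight pole, to be left alone: same handle and axes, parallel to the hook pole and 100 mm to one side on the same rest (either may lie on either side). Its 8 mm shaft runs straight from y +55 to a dark round magnet 22 mm thick at y +235 to +253 mm: no bend.
- flap_eye (a point): Centre of the steel ring at the flap's free edge: hole 30 mm, outside 42, wire 6. Ring axis = x, level, along the hinge. Flap's axes: -y from hinge to free edge, z out of its top face. Hinge line: 135 mm to +y, 30 mm to -z of here, 146 mm above the bench. Flap: plate 136 mm wide (x), 6 thick, 110 long; a stem joins it to the ring. Box under it is fixed, 240 (x) by 250 by 130 mm high.
- flap (a joint): Vent flap's opening angle, rad: 0 shut (level, eye 176 mm above the bench, box's near side 65 mm farther to -y), grows as the free edge rises, stop at 1.5; starts at 0.9 to 1.3 (eye about 270 mm up). Light hinge friction: it stays where left, 1 N at the eye moves it. In closing the eye swings to the flap's -y side and down, about the hinge.

How it is judged:
By the outcome, as a careful person would: the job done as asked, in the order asked, and still so for the second after the job is handed in, with the robot touching nothing.
It also fails if it takes over 54 s, if anything falls off the work surface, if the arm or the gripper's body presses on something with over 40 N, if the wrist force passes 120 N, or if a joint passes its speed limit or range.

### The arm

A 6-joint arm with a two-finger parallel gripper is mounted at the origin on the work surface. World frame = base frame: x ahead of the robot, y to its left, z up, the work surface at z = 0. Lengths are in mm, angles in rad, forces in N, time in s.
With the tool pointing down it reaches from about 250 to 725 mm from the base axis. Payload 4 kg.
Tool frame: the origin (TCP) lies at the very end of the fingers, on their centre line; the grasp point (between the pads) lies 19 mm behind it; z points along the fingers, y is the direction in which the jaws open and shut (so a half turn about z gives the same grasp; the last joint's range is limited). The gripper opens to 85 mm and grips with 20 to 120 N. Pads are 22 mm wide; open, the fingers measure 114 mm over their backs; the gripper's body (76 mm by 85 mm) begins 54 mm behind the grasp point. The pads swing forward as they close: fully open they stand 13 mm farther back than shut.
Start: joints at [-1.236, 0.241, 0.005, 1.335, 0, 1.571], TCP at [164.288, -472.238, 231.306] pointing down, gripper open.
Joint ranges: [-2.72, 2.72], [-1.05, 1.87], [-1.09, 1.28], [-1.99, 2.15], [-1.42, 1.44], [-3.14, 3.14]. Speed limits (rad/s): [2.79, 2.79, 3.14, 3.14, 3.14, 3.14].

### API

Orientations are given as a unit quaternion [w, x, y, z].
In Python, from rig import env, viewer, workorder gives the robot as it stands. The module is installed in compiled form; this text tells all that it offers.
- The arm moves only by the tool drive_tool, never from a script. Its argument "moves" is a list of rows, each a list of 5 numbers: the shift along the tool's x, y, z in mm, then the turn about the tool's z in degrees, then the opening, from 0 (shut) to 1 (fully open). A call has 1 to 20 rows; each row is the pose to reach, as a shift and turn from the pose commanded when the call began, along the tool's axes at that moment; what a row does not reach only later rows make up. A row lasts 1/10 s, in which the tool goes at most 50 mm and 8.59 degrees, less where a joint would pass 70% of its speed; a pose out of reach is approached as far as the arm can. A call with a gripper value outside its range is refused whole. The fingers move at their own pace and stop on an object; the grip force is fixed at half the most. Time passes only in rows, so rows that repeat a pose let the fingers close. It gives the time, the measured TCP pose, the force and the opening at its end, in the units of the state.
- env.get_obs(): the state, without advancing time (a new reading comes with each control period).
- viewer.get_image(name): name is "scene" or "top" or "wrist"; returns the picture (400x640x3 uint8, red, green, blue); there is no depth.
- viewer.calibration(name): a dict with "K" (3x3 intrinsics, pixels), "camera_from_world" (4x4, takes a point from world to camera coordinates). Camera axes: x right, y up, looking along -z (the intrinsics and any distortion apply to the point x, -y, -z); pixel columns grow to the right and rows downward; lengths in mm; the calibration is good to about 2 mm. A picture is of the moment at which its call begins: read the wrist's pose just before it. calibration takes no time and is no camera call; for the wrist camera it gives the pose at the moment of the call.
- workorder.sign_off(): hands the job in, once; it reports no verdict.
The state is a dict: "clock": time; "joint_pos": joint angles; "dq": joint speeds; "tau": joint torques, N m; "tcp_pos": TCP position; "eef_rot": TCP orientation; "contact_force": force on the tool from outside, world axes, zero at the start; "wrist_torque": the same for the moment, N m; "grip_width": finger opening in mm.
Only numpy, scipy, OpenCV 4.12 (cv2) and the standard library are available. Lean on these libraries where they do the work, as an engineer would, in place of code of your own. Each camera call takes 0.05 s, during which the arm holds its last target.

## Working session

There is one attempt and no reset: what is moved stays moved. The work goes in short steps, Python scripts to look and compute and a tool call to move; the robot and the scene stay as the last step left them, time stands still between calls to the robot, and variables do not carry over. Pictures are saved under pics/ and viewed, and the job is handed in when it is done.

Besides the shell and the picture viewer there is one more tool, called after "Call:" by a JSON object that holds its "api" and its "payload", one argument or row to a line. drive_tool: Moves the arm, as the interface text tells. Its arguments: {"type":"object","properties":{"moves":{"type":"array"}},"required":["moves"]}

```bash
mkdir -p pics
python3 - <<'E'
from rig import env, viewer
import cv2
print(env.get_obs())
for n in ("scene","top","wrist"):
    c=viewer.calibration(n); print(n,c)
    cv2.imwrite(f"pics/{n}0.png",viewer.get_image(n)[:,:,::-1])
E
```

```text
{'clock': 0.0, 'joint_pos': array([-1.23601206e+00,  2.41422569e-01,  3.72287819e-03,  1.33523165e+00,
        1.49975814e-05,  1.57078137e+00]), 'dq': array([ 0.00034648,  0.00105477,  0.00081391, -0.00043754, -0.00055672,
       -0.00055601]), 'tau': array([ 9.46628120e-05, -3.72314751e+01,  2.52410531e+01,  1.69484789e-02,
        1.19248384e-04,  3.30832599e-06]), 'tcp_pos': array([ 164.07474975, -471.62895534,  230.4076833 ]), 'eef_rot': array([-1.05383677e-03,  9.86020813e-01,  1.66618776e-01, -1.70457102e-04]), 'contact_force': array([ 0.49328614, -0.62325049,  0.59190202]), 'wrist_torque': array([-0.05035501,  0.02006113, -0.00016316]), 'grip_width': 85.21447394271026}
scene {'K': array([[373.41765485,   0.        , 322.49731256],
       [  0.        , 373.41765485, 202.62430621],
       [  0.        ,   0.        ,   1.        ]]), 'camera_from_world': array([[-9.39405190e-02,  9.95531745e-01, -9.57727396e-03,
        -9.66149453e+00],
       [-7.85797757e-01, -6.82359191e-02,  6.14707852e-01,
         3.48238685e+02],
       [ 6.11307667e-01,  6.52717751e-02,  7.88696730e-0
[... 473 characters left out ...]
      [-6.99148294e-02,  1.18566915e-02,  9.97482499e-01,
        -1.23389350e+03],
       [ 0.00000000e+00,  0.00000000e+00,  0.00000000e+00,
         1.00000000e+00]])}
wrist {'K': array([[359.41315607,   0.        , 322.91950505],
       [  0.        , 359.41315607, 201.61618026],
       [  0.        ,   0.        ,   1.        ]]), 'camera_from_world': array([[ 3.27688071e-01, -9.44783112e-01, -2.32352488e-03,
        -4.99174868e+02],
       [ 9.11642982e-01,  3.16837531e-01, -2.61765260e-01,
         3.49934491e+01],
       [ 2.48047577e-01,  8.36591281e-02,  9.65128774e-01,
        -3.79461722e+02],
       [ 0.00000000e+00,  0.00000000e+00,  0.00000000e+00,
         1.00000000e+00]])}
```

View pics/scene0.png

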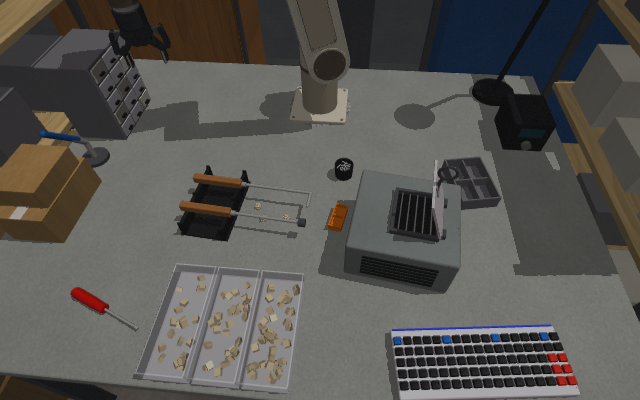

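View pics/top0.png

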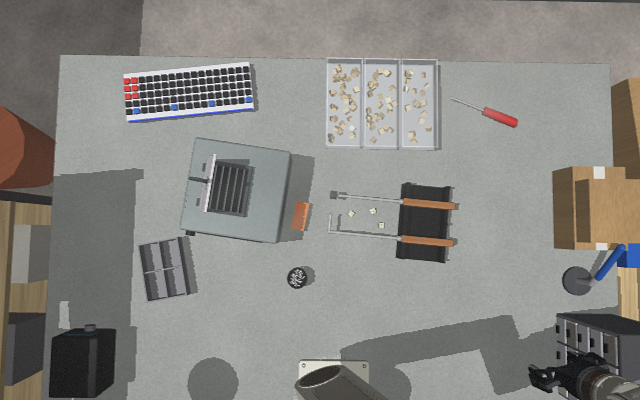

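View pics/wrist0.png

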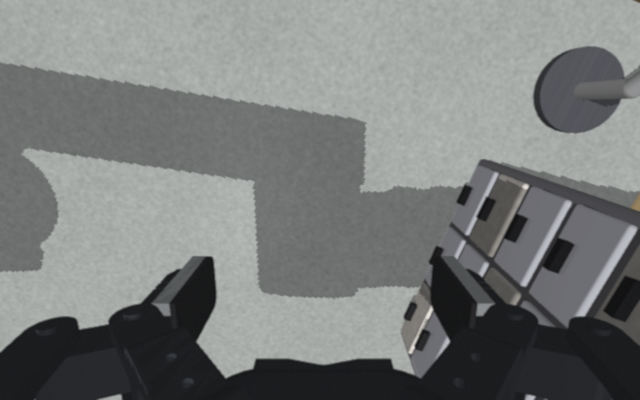

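Run:
```python
import cv2
t=cv2.imread("pics/top0.png");s=cv2.imread("pics/scene0.png")
def c(n,im,x,y,w,h,k): cv2.imwrite(f"pics/{n}.png",cv2.resize(im[y:y+h,x:x+w],None,fx=k,fy=k,interpolation=cv2.INTER_CUBIC))
c("t_pole",t,320,175,145,95,5.5)
c("t_flap",t,175,130,125,115,5)
c("s_pole",s,165,155,160,95,5)
c("s_flap",s,340,140,130,115,5)
```

```text
(no output)
```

View pics/t_pole.png

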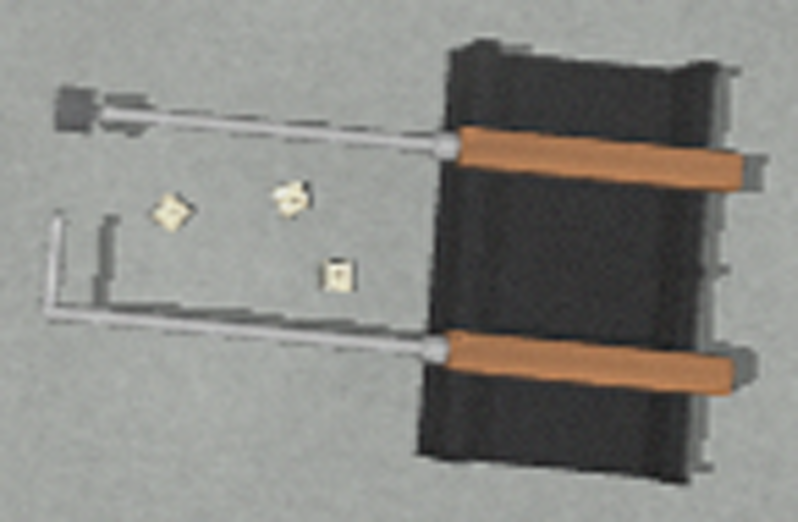

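View pics/t_flap.png

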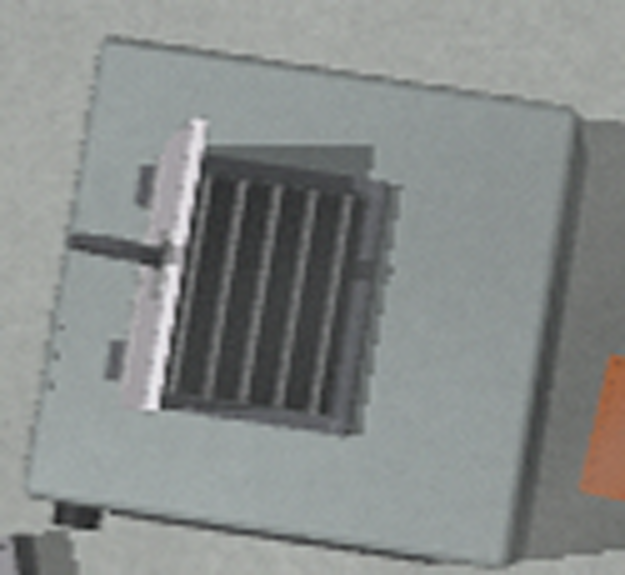

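View pics/s_pole.png

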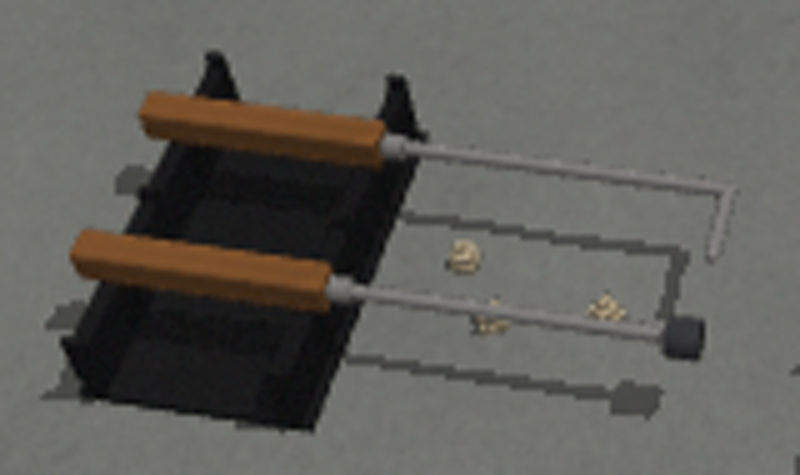

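View pics/s_flap.png

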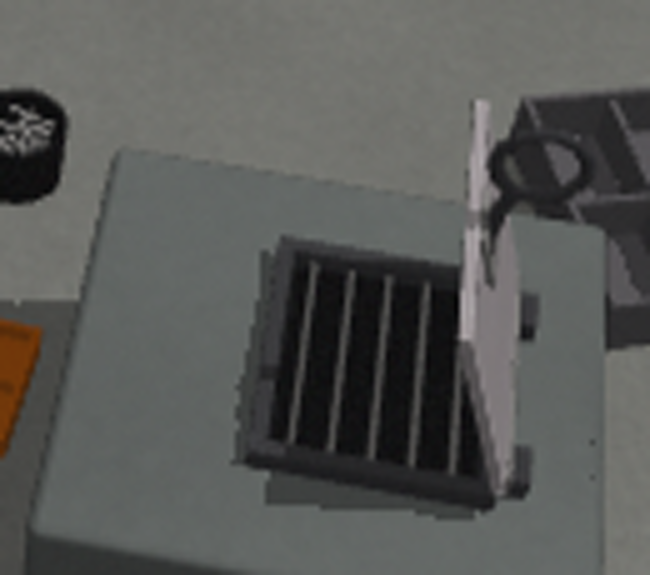

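```bash
cat > h.py <<'E'
import numpy as np
from scipy.optimize import least_squares
def proj(cal,p):
    M=cal["camera_from_world"];q=M[:3,:3]@np.asarray(p,float)+M[:3,3]
    v=cal["K"]@np.array([q[0],-q[1],-q[2]]);return v[:2]/v[2]
def R(a): c,s=np.cos(a),np.sin(a);return np.array([[c,-s,0],[s,c,0],[0,0,1]])
def polep(P,l): return np.array([P[0],P[1],56])+R(P[2])@np.array(l,float)
def boxp(P,l): # l relative to hinge line at eye-x, z abs
    return np.array([P[0],P[1],0])+R(P[2])@np.array(l,float)
def eye(P,th): return boxp(P,[0,-(135*np.cos(th)-30*np.sin(th)),146+135*np.sin(th)+30*np.cos(th)])
E
cat > fit.py <<'E'
from h import *
from rig import viewer
T=viewer.calibration("top");S=viewer.calibration("scene")
def tp(x,y,ox,oy,k): return (ox+(x+.5)/k-.5,oy+(y+.5)/k-.5)
tpo=lambda x,y:tp(x,y,320,175,5.5); spo=lambda x,y:tp(x,y,165,155,5)
tfl=lambda x,y:tp(x,y,175,130,5); sfl=lambda x,y:tp(x,y,340,140,5)
obs=[(T,tpo(51,312),(0,250,0)),(T,tpo(57,215),(49,250,0)),(T,tpo(733,377),(0,-85,11)),(T,tpo(447,350),(0,55,11)),
(S,spo(734,191),(0,250,0)),(S,spo(714,257),(49,250,0)),(S,spo(153,99),(-10,-85,11)),(S,spo(141,120),(10,-85,11)),(S,spo(384,148),(0,55,4)) ]
f=lambda P:np.concatenate([proj(c,polep(P,l))-u for c,u,l in obs])
r=least_squares(f,[300,-170,0]);print("pole",r.x,"\n",r.fun.reshape(-1,2).round(1))
print("hook",polep(r.x,(28,250,0)))
ob=[(T,tfl(105,38),(120,50,130)),(T,tfl(573,108),(120,-200,130)),(T,tfl(503,566),(-120,-200,130)),(T,tfl(30,495),(-120,50,130)),
(S,sfl(118,150),(-120,-200,130)),(S,sfl(32,530),(120,-200,130)),(S,sfl(605,228),(-120,50,130))]
def g(P):
    e=[proj(c,boxp(P,np.array(l)+[P[4],0,0]))-u for c,u,l in ob]
    e+= [proj(S,eye(P,P[3]))-sfl(541,170)]*2+[proj(T,eye(P,P[3]))-tfl(118,246)]
    return np.concatenate(e)
r=least_squares(g,[500,300,0,1.2,0]);print("flap",r.x,"\n",r.fun.reshape(-1,2).round(1))
for t in (r.x[3],.9,.6,.3,0): print(t,eye(r.x,t).round(1))
E
python3 fit.py
```

```text
pole [ 4.30542060e+02 -2.28933860e+02 -7.22282016e-02] 
 [[-1.3 -0.1]
 [-0.9 -0.6]
 [-0.5 -1.4]
 [-0.5 -0.9]
 [-0.7 -0.8]
 [-0.1  0.2]
 [-1.1 -2.1]
 [-1.4 -1. ]
 [ 0.1 -1.6]]
hook [476.5104089   18.39367728  56.        ]
flap [ 5.64562271e+02  3.35241848e+02 -1.33189100e-01  1.21947087e+00
 -1.91172231e+00] 
 [[-2.  -1.4]
 [ 1.  -1.2]
 [ 0.9  0.3]
 [-2.6  0.1]
 [-1.2 -1.7]
 [-1.6 -0. ]
 [ 0.6 -1.4]
 [-0.2 -0.4]
 [-0.2 -0.4]
 [-0.4 -0.7]]
1.2194708722099694 [562.1 317.1 283.1]
0.9 [556.5 275.4 270.4]
0.6 [552.  241.6 247. ]
0.3 [548.6 216.2 214.6]
0 [546.6 201.4 176. ]
```

```bash
cat > mv.py <<'E'
import numpy as np,sys
# usage: mv.py cx cy cz cyaw(tool y angle rad)  tx ty tz tyaw
c=np.array(list(map(float,sys.argv[1:5])));t=np.array(list(map(float,sys.argv[5:9])))
a=c[3];y=np.array([np.cos(a),np.sin(a),0]);x=np.array([-np.sin(a),np.cos(a),0]);z=np.array([0,0,-1.])
d=t[:3]-c[:3];print((x@d).round(1),(y@d).round(1),(z@d).round(1),"turn",-np.degrees(t[3]-c[3]).round(2))
E
python3 mv.py 164.288 -472.238 231.306 -1.236 430.5 -228.9 150 -0.072
```

```text
331.4 -142.4 81.3 turn -66.69
```

Call:
{"api": "drive_tool", "payload": {
  "moves": [
    [331.4,-142.4,0,-66.7,0.8],
    [331.4,-142.4,0,-66.7,0.8],
    [331.4,-142.4,0,-66.7,0.8],
    [331.4,-142.4,20,-66.7,0.8],
    [331.4,-142.4,40,-66.7,0.8],
    [331.4,-142.4,60,-66.7,0.8],
    [331.4,-142.4,81.3,-66.7,0.8],
    [331.4,-142.4,81.3,-66.7,0.8],
    [331.4,-142.4,81.3,-66.7,0.8],
    [331.4,-142.4,81.3,-66.7,0.8]
  ]
}}

```text
clock: 1.15
tcp_pos: [430.2, -228.3, 149.5]
eef_rot: [-0.001, 0.732, 0.681, -0.001]
contact_force: [-0.7, -1.0, 0.5]
grip_width: 68.5
```

```bash
cat > look.py <<'E'
import sys,cv2,pickle
from rig import env,viewer
n,out=sys.argv[1:3]
c=viewer.calibration(n);im=viewer.get_image(n)[:,:,::-1]
o=env.get_obs();pickle.dump((c,o),open(f"pics/{out}.pkl","wb"))
cv2.imwrite(f"pics/{out}_full.png",im)
if len(sys.argv)>3:
    x,y,w,h=map(int,sys.argv[3:7]);k=float(sys.argv[7]);im=cv2.resize(im[y:y+h,x:x+w],None,fx=k,fy=k,interpolation=cv2.INTER_CUBIC)
cv2.imwrite(f"pics/{out}.png",im);print(o["clock"],o["tcp_pos"],o["contact_force"])
E
python3 look.py wrist w1
```

```text
1.2 [ 430.25925662 -229.17019247  150.22472349] [-0.44908909 -0.45067633 -0.49941193]
```

View pics/w1.png

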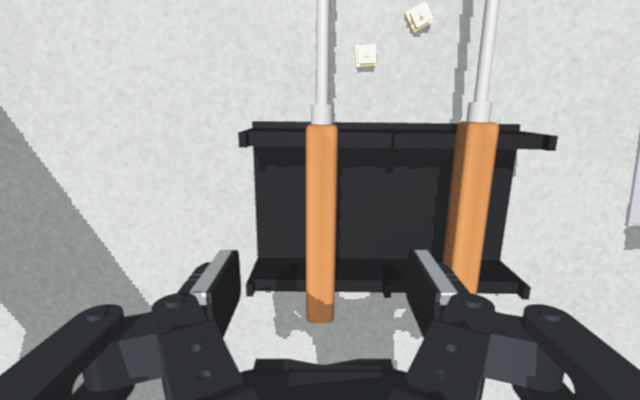

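Run:
```python
from h import *
import pickle
c,o=pickle.load(open("pics/w1.pkl","rb"))
obs=[((306.5,124.5),(-10,55,11)),((336.5,124.5),(10,55,11)),((306,297),(-10,-85,11)),((333,297),(10,-85,11))]
P=[430.5,-228.9,-.0722]
for u,l in obs: print(u,proj(c,polep(P,l)).round(1))
f=lambda P:np.concatenate([proj(c,polep(P,l))-u for u,l in obs[:2]]+[[(proj(c,polep(P,l))-u)[0]] for u,l in obs[2:]])
r=least_squares(f,P);print(r.x,r.fun.round(1))
```

```text
(306.5, 124.5) [309.  122.7]
(336.5, 124.5) [341.5 122.7]
(306, 297) [311.1 322.3]
(333, 297) [339.  322.4]
[ 4.27463103e+02 -2.29788648e+02 -8.37568750e-02] [-1.2 -0.2  1.2  0.2 -0.4  0.4]
```

Call:
{"api": "drive_tool", "payload": {
  "moves": [
    [0,-2.5,40,0.4,0.8],
    [0,-2.5,75,0.4,0.8],
    [0,-2.5,100,0.4,0.8],
    [0,-2.5,113,0.4,0.8],
    [0,-2.5,113,0.4,0.8],
    [0,-2.5,113,0.4,0.8],
    [0,-2.5,113,0.4,0.0],
    [0,-2.5,113,0.4,0.0],
    [0,-2.5,113,0.4,0.0],
    [0,-2.5,113,0.4,0.0],
    [0,-2.5,113,0.4,0.0],
    [0,-2.5,113,0.4,0.0],
    [0,-2.5,113,0.4,0.0]
  ]
}}

```text
clock: 2.5
tcp_pos: [428.6, -229.1, 37.9]
eef_rot: [0.001, 0.734, 0.679, 0.0]
contact_force: [-0.3, 0.1, 6.3]
grip_width: 19.2
```

```bash
python3 look.py wrist w2; python3 -c "
from rig import env;o=env.get_obs();print(o['grip_width'],o['eef_rot'],o['wrist_torque'])"
```

```text
2.55 [ 428.65300724 -229.0518233    37.9724944 ] [-0.69758999  0.50578875  6.48825542]
19.344589432633466 [9.00652235e-04 7.34404335e-01 6.78711598e-01 1.69476920e-04] [-0.00346362  0.25000765 -0.03377145]
```

View pics/w2.png

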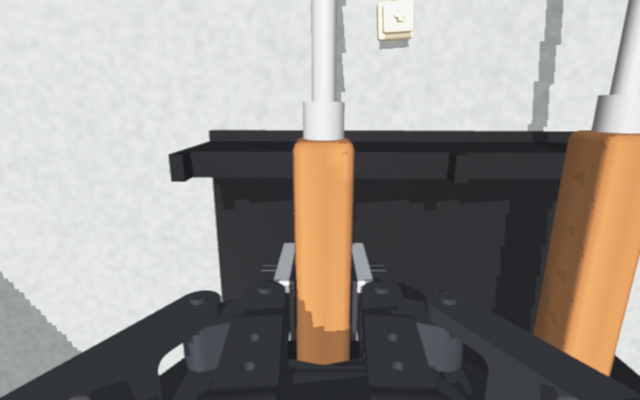

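```bash
python3 mv.py 428 -228.7 37 -0.0789 456.6 79.0 264 -0.133
```

```text
309.0 4.3 -227.0 turn 3.1
```

Call:
{"api": "drive_tool", "payload": {
  "moves": [
    [0,0,-20,0,0],
    [0,0,-45,0,0],
    [0,0,-80,0,0],
    [0,0,-80,0,0]
  ]
}}

```text
clock: 2.95
tcp_pos: [430.9, -230.1, 121.2]
eef_rot: [0.004, 0.734, 0.679, 0.001]
contact_force: [0.8, -0.7, -0.9]
grip_width: 19.4
```

```bash
python3 look.py scene s2 165 100 200 150 4
```

```text
3.0 [ 429.72920996 -229.49487368  119.08035568] [-0.6091854  -0.06265909 -1.79698703]
```

View pics/s2.png

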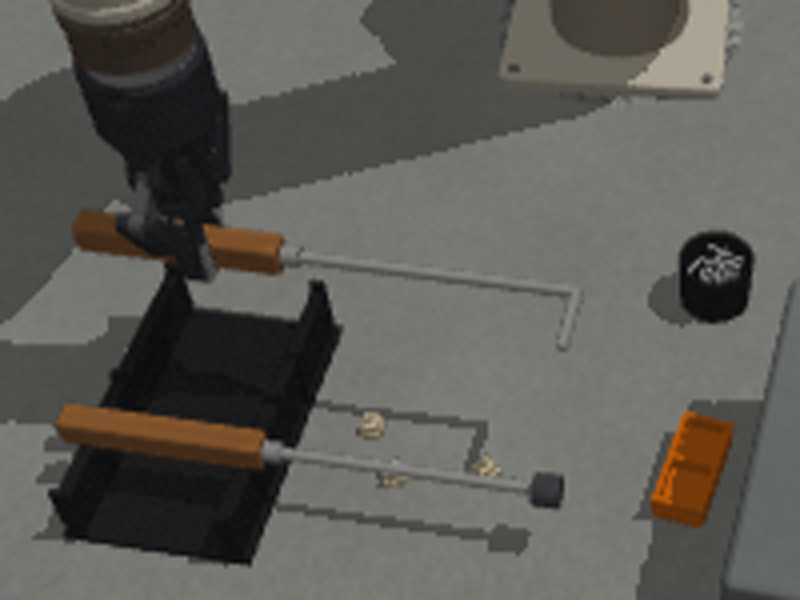

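Call:
{"api": "drive_tool", "payload": {
  "moves": [
    [0,0,-45,0,0],
    [0,0,-90,0,0],
    [30,4.3,-130,1,0],
    [75,4.3,-147,2,0],
    [120,4.3,-147,3.1,0],
    [165,4.3,-147,3.1,0],
    [210,4.3,-147,3.1,0],
    [250,4.3,-147,3.1,0],
    [285,4.3,-147,3.1,0],
    [303,4.3,-147,3.1,0],
    [309,4.3,-147,3.1,0],
    [309,4.3,-147,3.1,0],
    [309,4.3,-147,3.1,0],
    [309,4.3,-147,3.1,0]
  ]
}}

```text
clock: 4.4
tcp_pos: [456.5, 77.9, 263.7]
eef_rot: [-0.0, 0.753, 0.658, -0.0]
contact_force: [0.5, -0.7, -1.0]
grip_width: 19.2
```

```bash
python3 look.py scene s3 340 120 160 120 5;python3 look.py top t3 150 130 160 110 5
```

```text
4.45 [456.58762226  77.9392258  263.86906552] [ 0.24256965 -0.09246513 -1.70685881]
4.5 [456.6265807   78.01587257 263.9442118 ] [ 0.35154575 -0.08089142 -1.43532203]
```

View pics/s3.png

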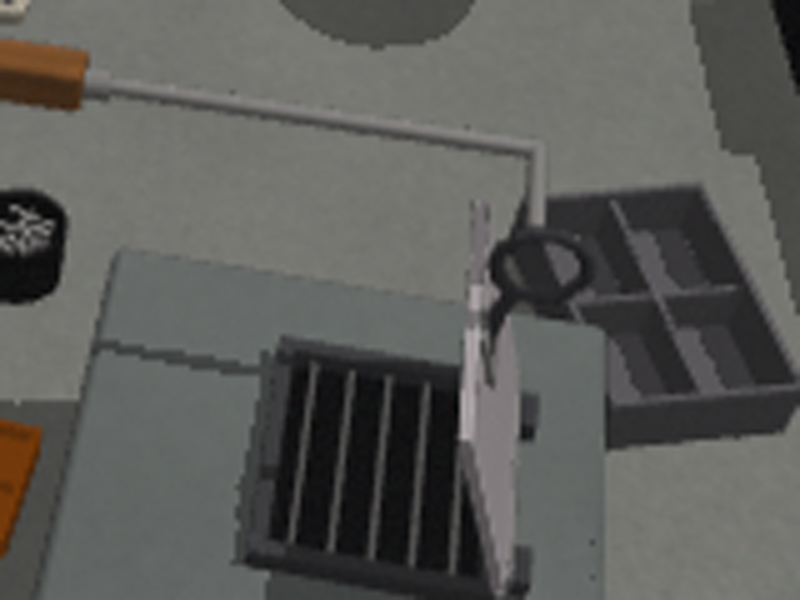

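View pics/t3.png

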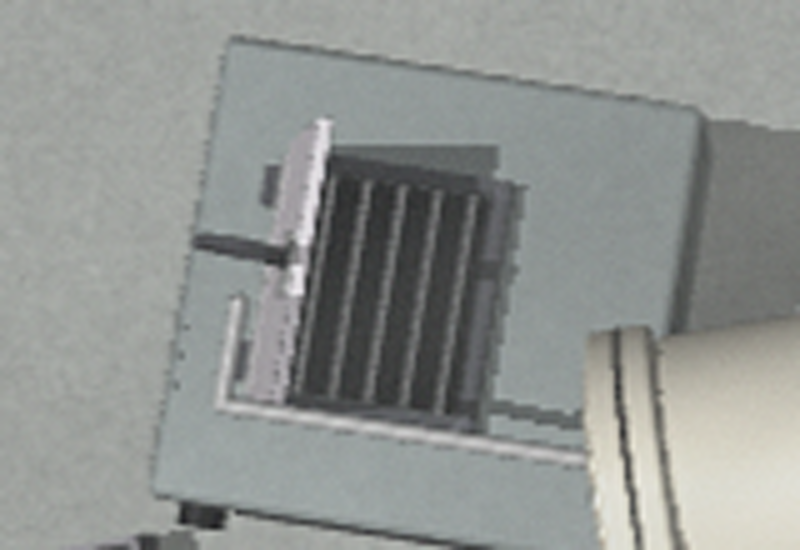

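Run:
```python
from h import *
import pickle
for f,ox,oy,k in (("s3",340,120,5),("t3",150,130,5)):
    c,o=pickle.load(open(f"pics/{f}.pkl","rb"))
    t=o["tcp_pos"]
    cr=lambda u:((u-[ox,oy]+.5)*k-.5).round(0)
    for sh in (0,45):
        for l in ((0,250,0),(28,250,0),(49,250,0)):
            p=t+[0,0,19]+R(-.133)@(np.array(l,float)+[sh,0,0]); print(f,sh,l,p.round(0),cr(proj(c,p)))
    print("eye",cr(proj(c,eye([564.56,335.24,-.1332],1.2195))))
```

```text
s3 0 (0, 250, 0) [490. 326. 283.] [542. 144.]
s3 0 (28, 250, 0) [517. 322. 283.] [540. 190.]
s3 0 (49, 250, 0) [538. 319. 283.] [539. 226.]
s3 45 (0, 250, 0) [534. 320. 283.] [539. 219.]
s3 45 (28, 250, 0) [562. 316. 283.] [537. 268.]
s3 45 (49, 250, 0) [583. 313. 283.] [536. 307.]
eye [540. 268.]
t3 0 (0, 250, 0) [490. 326. 283.] [216. 407.]
t3 0 (28, 250, 0) [518. 322. 283.] [227. 344.]
t3 0 (49, 250, 0) [538. 319. 283.] [234. 296.]
t3 45 (0, 250, 0) [534. 320. 283.] [233. 305.]
t3 45 (28, 250, 0) [562. 316. 283.] [243. 243.]
t3 45 (49, 250, 0) [583. 313. 283.] [251. 196.]
eye [241. 243.]
```

Call:
{"api": "drive_tool", "payload": {
  "moves": [
    [0,8,0,0,0],
    [0,18,0,0,0],
    [0,28,0,0,0],
    [0,38,0,0,0],
    [0,44,0,0,0],
    [0,44,0,0,0],
    [0,44,0,0,0]
  ]
}}

```text
clock: 5.2
tcp_pos: [500.2, 73.2, 263.7]
eef_rot: [-0.0, 0.753, 0.659, -0.0]
contact_force: [-0.6, 0.8, -1.1]
grip_width: 19.3
```

```bash
python3 look.py scene s4 400 130 80 60 10;python3 look.py top t4 150 130 160 110 5
```

```text
5.25 [499.9852235   73.22756699 263.84926292] [ 0.00332688  1.01234521 -1.67650184]
5.3 [499.8846877   73.25827115 263.93516285] [-0.07296681  0.17837435 -0.94684163]
```

View pics/s4.png

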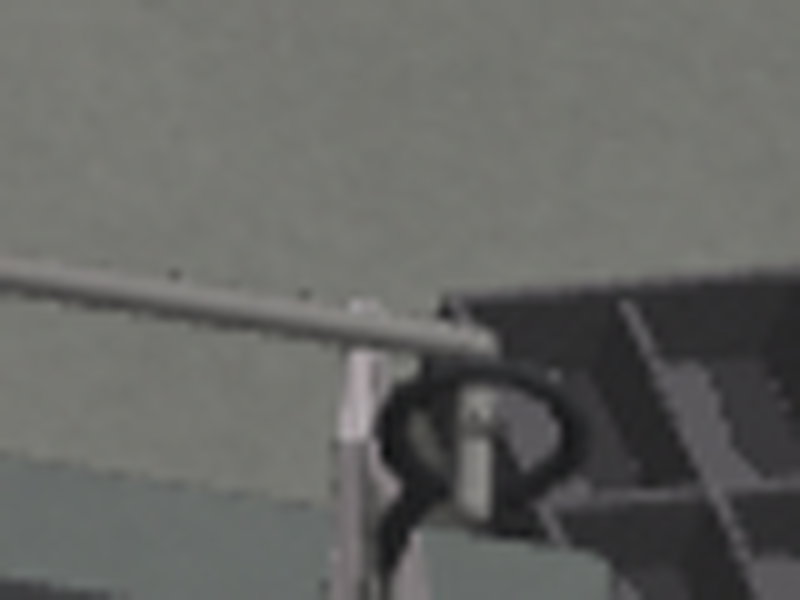

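View pics/t4.png

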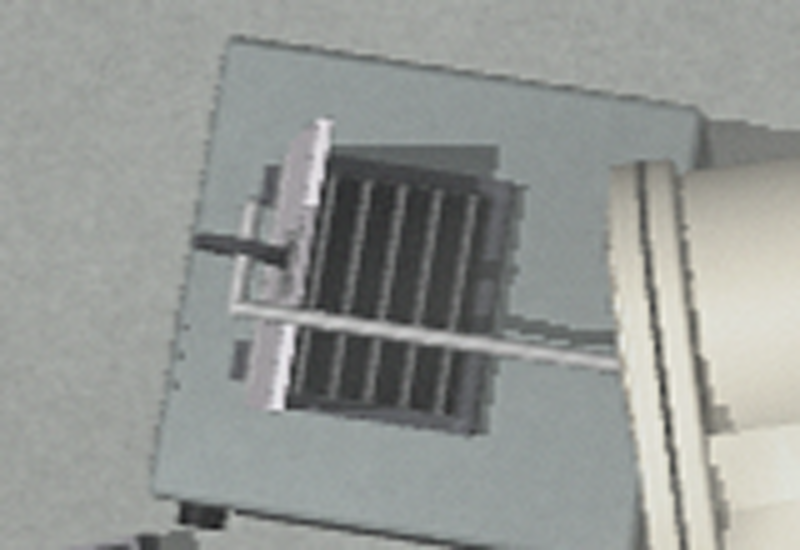

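Run:
```python
import numpy as np
u=lambda t:135*np.cos(t)-30*np.sin(t); z=lambda t:135*np.sin(t)+30*np.cos(t)
t0=1.2195
for t in np.linspace(t0,-.06,20)[1:]: print(round(t,2),[round(u(t0)-u(t),0),0,round(z(t0)-z(t),0),0,0])
```

```text
1.15 [np.float64(-9.0), 0, np.float64(2.0), 0, 0]
1.08 [np.float64(-18.0), 0, np.float64(4.0), 0, 0]
1.02 [np.float64(-27.0), 0, np.float64(6.0), 0, 0]
0.95 [np.float64(-36.0), 0, np.float64(10.0), 0, 0]
0.88 [np.float64(-44.0), 0, np.float64(14.0), 0, 0]
0.82 [np.float64(-52.0), 0, np.float64(18.0), 0, 0]
0.75 [np.float64(-60.0), 0, np.float64(23.0), 0, 0]
0.68 [np.float64(-68.0), 0, np.float64(29.0), 0, 0]
0.61 [np.float64(-75.0), 0, np.float64(35.0), 0, 0]
0.55 [np.float64(-81.0), 0, np.float64(41.0), 0, 0]
0.48 [np.float64(-88.0), 0, np.float64(48.0), 0, 0]
0.41 [np.float64(-93.0), 0, np.float64(56.0), 0, 0]
0.34 [np.float64(-99.0), 0, np.float64(63.0), 0, 0]
0.28 [np.float64(-103.0), 0, np.float64(71.0), 0, 0]
0.21 [np.float64(-108.0), 0, np.float64(80.0), 0, 0]
0.14 [np.float64(-111.0), 0, np.float64(88.0), 0, 0]
0.07 [np.float64(-114.0), 0, np.float64(97.0), 0, 0]
0.01 [np.float64(-116.0), 0, np.float64(106.0), 0, 0]
-0.06 [np.float64(-118.0), 0, np.float64(115.0), 0, 0]
```

Call:
{"api": "drive_tool", "payload": {
  "moves": [
    [-4,0,1,0,0],
    [-9,0,2,0,0],
    [-18,0,4,0,0],
    [-27,0,6,0,0],
    [-36,0,10,0,0],
    [-44,0,14,0,0],
    [-52,0,18,0,0],
    [-60,0,23,0,0],
    [-68,0,29,0,0],
    [-75,0,35,0,0],
    [-81,0,41,0,0],
    [-88,0,48,0,0],
    [-88,0,48,0,0],
    [-88,0,48,0,0]
  ]
}}

```text
clock: 6.7
tcp_pos: [488.4, -14.2, 215.8]
eef_rot: [-0.0, 0.753, 0.658, -0.0]
contact_force: [0.9, 0.1, -1.3]
grip_width: 19.1
```

```bash
python3 look.py scene s5 380 120 100 75 8;python3 look.py top t5 150 130 160 110 5
```

```text
6.75 [488.67792755 -14.01050181 216.0758746 ] [ 0.7972145  -0.46987079 -0.91425467]
6.8 [488.84035273 -13.91579898 216.27101564] [-0.31252192 -0.06482797 -1.02275413]
```

View pics/s5.png

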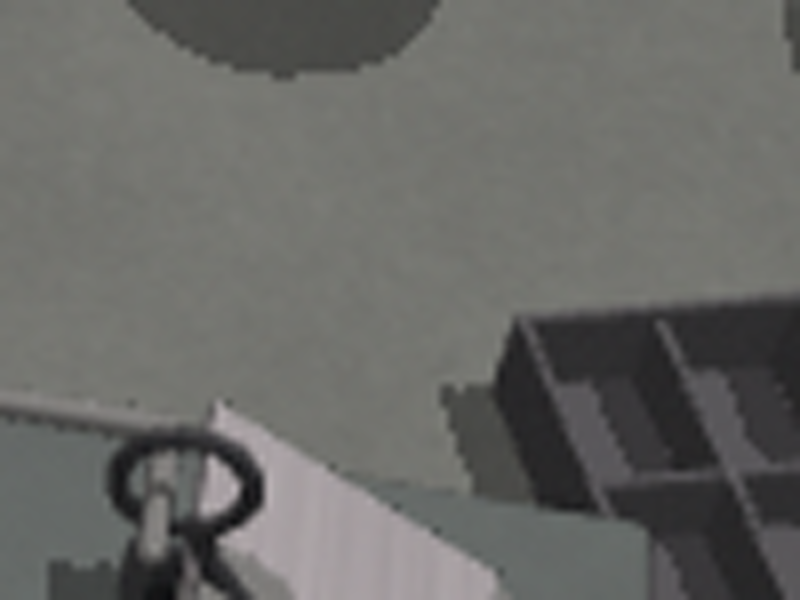

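View pics/t5.png

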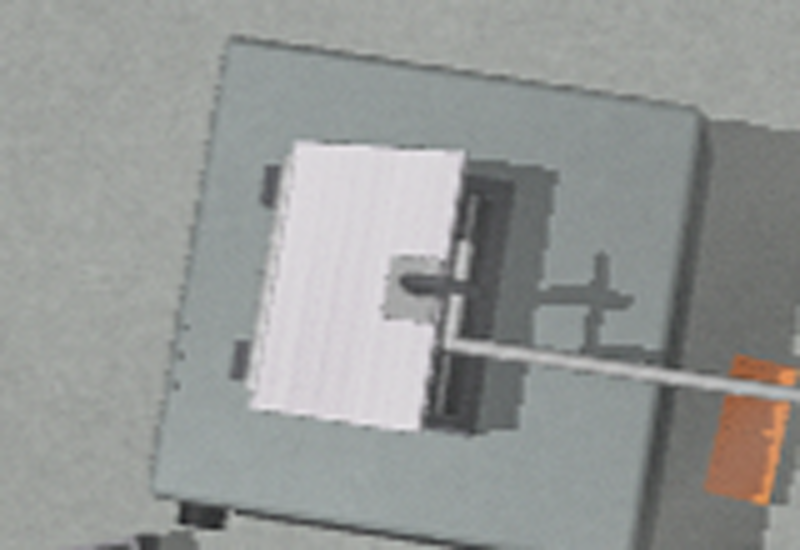

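Call:
{"api": "drive_tool", "payload": {
  "moves": [
    [-5,0,8,0,0],
    [-11,0,15,0,0],
    [-15,0,23,0,0],
    [-20,0,32,0,0],
    [-23,0,40,0,0],
    [-26,0,49,0,0],
    [-28,0,58,0,0],
    [-29,0,65,0,0],
    [-29,0,68,0,0],
    [-29,0,68,0,0],
    [-29,0,68,0,0]
  ]
}}

```text
clock: 7.9
tcp_pos: [485.0, -42.7, 148.2]
eef_rot: [0.0, 0.752, 0.659, 0.0]
contact_force: [-0.3, -0.4, -1.6]
grip_width: 19.0
```

```bash
python3 look.py scene s6 380 150 100 75 8;python3 look.py top t6 150 130 160 110 5
```

```text
7.95 [485.08490646 -42.68183467 148.38122441] [-0.09486446  0.68846642 -1.51681805]
8.0 [485.11814003 -42.71669993 148.42808671] [ 0.46050593  0.61312533 -0.98776613]
```

View pics/s6.png

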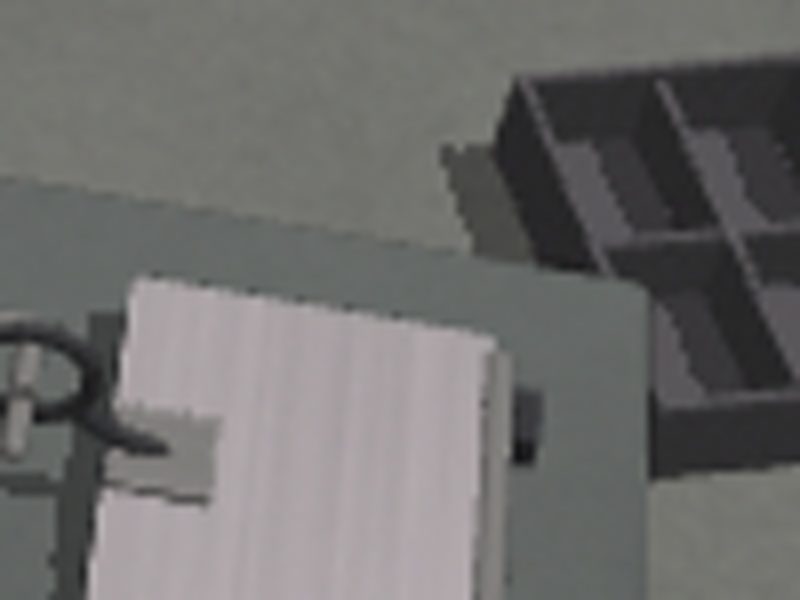

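View pics/t6.png

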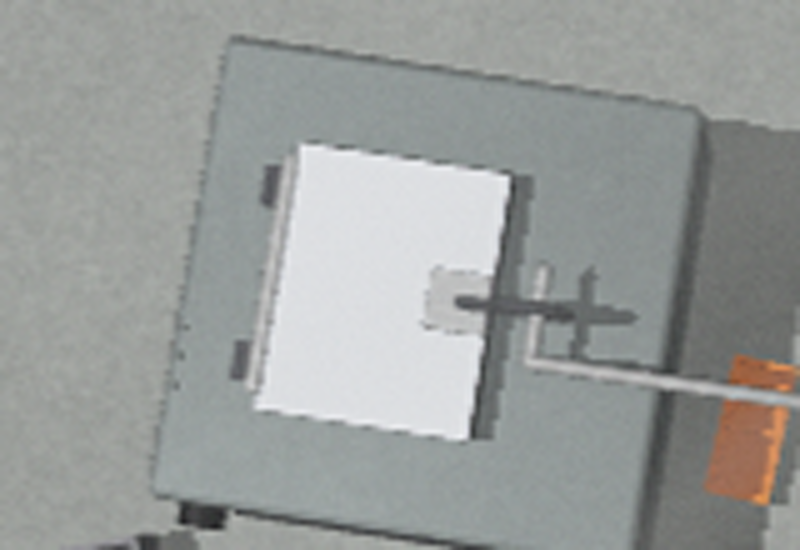

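Call:
{"api": "drive_tool", "payload": {
  "moves": [
    [0,0,2,0,0],
    [0,0,3,0,0],
    [0,0,3,0,0]
  ]
}}

```text
clock: 8.3
tcp_pos: [485.1, -42.6, 145.2]
eef_rot: [0.0, 0.753, 0.659, 0.0]
contact_force: [0.3, -0.2, 0.4]
grip_width: 19.2
```

Call:
{"api": "drive_tool", "payload": {
  "moves": [
    [0,0,1,0,0],
    [0,0,2,0,0],
    [0,0,2,0,0],
    [0,0,2,0,0]
  ]
}}

```text
clock: 8.7
tcp_pos: [485.1, -42.7, 143.3]
eef_rot: [0.0, 0.753, 0.659, 0.0]
contact_force: [1.6, -0.5, 1.8]
grip_width: 19.1
```

```bash
python3 look.py scene s7 380 150 100 75 8;python3 look.py top t7 150 130 160 110 5
python3 - <<'E'
from rig import env
for i in range(1): o=env.get_obs();print(o['contact_force'],o['wrist_torque'])
E
```

```text
8.75 [485.01778206 -42.64944551 143.26657561] [ 1.36512573 -0.77753234  1.62584114]
8.8 [485.03596014 -42.68366218 143.26508837] [-0.53543729  0.10456574  2.23202217]
[-0.53543729  0.10456574  2.23202217] [ 0.73574529 -0.25790942 -0.05047177]
```

View pics/s7.png

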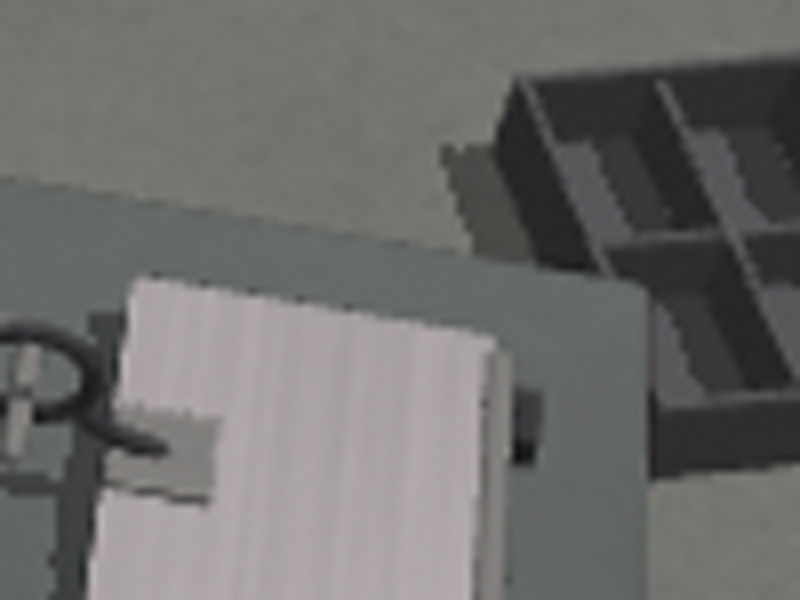

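View pics/t7.png

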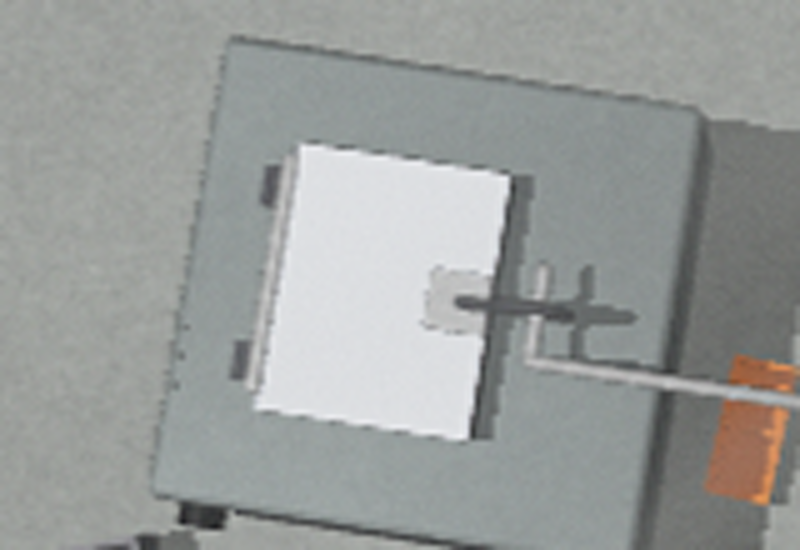

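Call:
{"api": "drive_tool", "payload": {
  "moves": [
    [0,0,-6,0,0],
    [0,0,-12,0,0],
    [0,0,-12,0,0],
    [0,-4,-12,0,0],
    [0,-10,-12,0,0]
  ]
}}

```text
clock: 9.3
tcp_pos: [474.2, -41.4, 154.6]
eef_rot: [-0.0, 0.752, 0.659, -0.0]
contact_force: [-1.0, -0.3, -1.8]
grip_width: 19.2
```

```bash
python3 look.py scene s8 340 150 100 75 8
```

```text
9.35 [472.82847378 -41.24372542 154.50471254] [-1.53068414  0.21305863 -2.05343064]
```

View pics/s8.png

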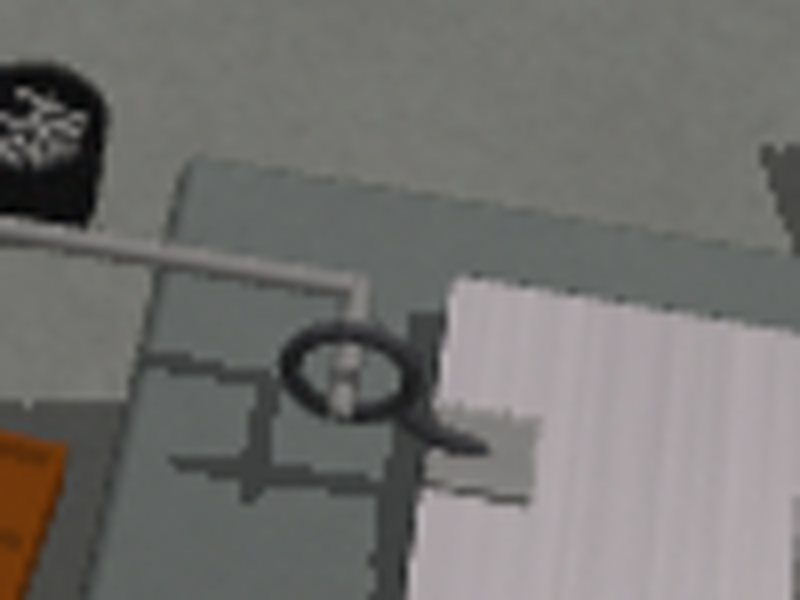

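Call:
{"api": "drive_tool", "payload": {
  "moves": [
    [0,-10,0,0,0],
    [0,-20,0,0,0],
    [0,-30,0,0,0],
    [0,-42,0,0,0],
    [0,-50,0,0,0],
    [0,-50,0,0,0]
  ]
}}

```text
clock: 9.95
tcp_pos: [423.8, -34.7, 155.1]
eef_rot: [-0.0, 0.752, 0.659, -0.0]
contact_force: [0.5, 1.3, -1.5]
grip_width: 19.1
```

```bash
python3 look.py scene s9 240 110 240 180 3.33;python3 look.py top t9 150 130 160 110 5
```

```text
10.0 [424.87817285 -34.73040648 155.2498086 ] [-0.84490169 -0.17509939 -1.19769051]
10.05 [425.48293316 -34.79273489 155.31240446] [-0.36386761  0.01692515 -1.77122715]
```

View pics/s9.png

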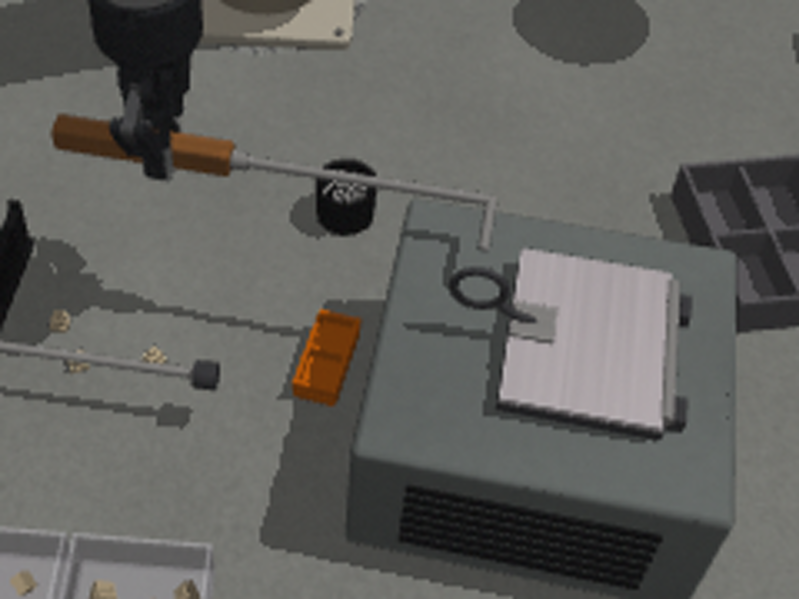

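View pics/t9.png

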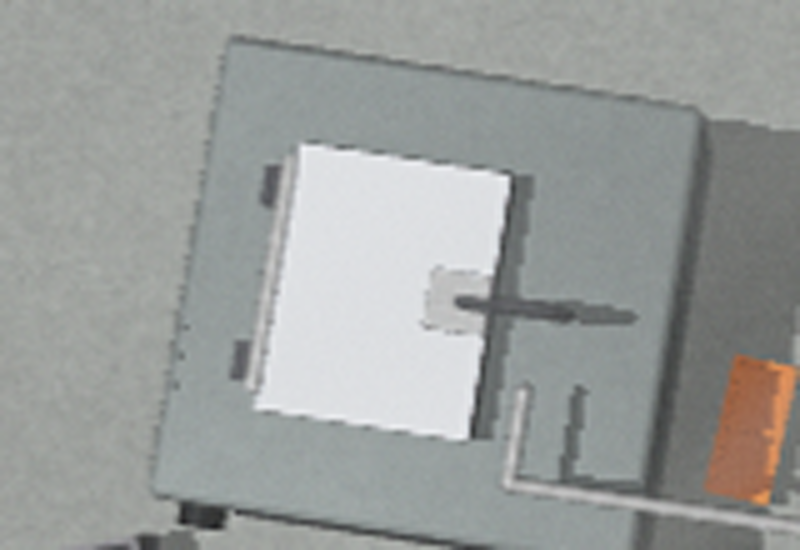

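```bash
python3 - <<'E'
from h import *
from rig import viewer
S=viewer.calibration("scene")
for t in (0,.05,.1): print(t,proj(S,eye([564.56,335.24,-.1332],t)),"obs",(480.5/3.33+239.5,288.5/3.33+109.5))
E
python3 mv.py 425.2 -34.9 155 -0.133 428 -228.7 90 -0.0789
```

```text
0 [383.10278909 196.84656125] obs (383.79429429429433, 196.13663663663664)
0.05 [384.19117073 195.11024293] obs (383.79429429429433, 196.13663663663664)
0.1 [385.43717558 193.40191548] obs (383.79429429429433, 196.13663663663664)
-191.7 28.5 65.0 turn -3.1
```

Call:
{"api": "drive_tool", "payload": {
  "moves": [
    [-45,0,0,0,0],
    [-90,0,0,0,0],
    [-130,14,0,-1,0],
    [-165,20,0,-2,0],
    [-185,26,0,-3.1,0],
    [-192,28.5,10,-3.1,0],
    [-191.7,28.5,35,-3.1,0],
    [-191.7,28.5,55,-3.1,0],
    [-191.7,28.5,65,-3.1,0],
    [-191.7,28.5,65,-3.1,0],
    [-191.7,28.5,65,-3.1,0]
  ]
}}

```text
clock: 11.15
tcp_pos: [428.5, -228.3, 90.2]
eef_rot: [0.0, 0.734, 0.679, 0.0]
contact_force: [-0.1, -0.2, -0.8]
grip_width: 19.3
```

```bash
python3 look.py scene s10 165 130 160 120 5;python3 look.py wrist w10
```

```text
11.2 [ 428.90821816 -228.58053246   90.74785786] [-0.4240279  -0.72083591 -0.53324907]
11.25 [ 429.06069497 -228.76278106   91.02355943] [-0.08924615  0.34733755 -1.56894026]
```

View pics/s10.png

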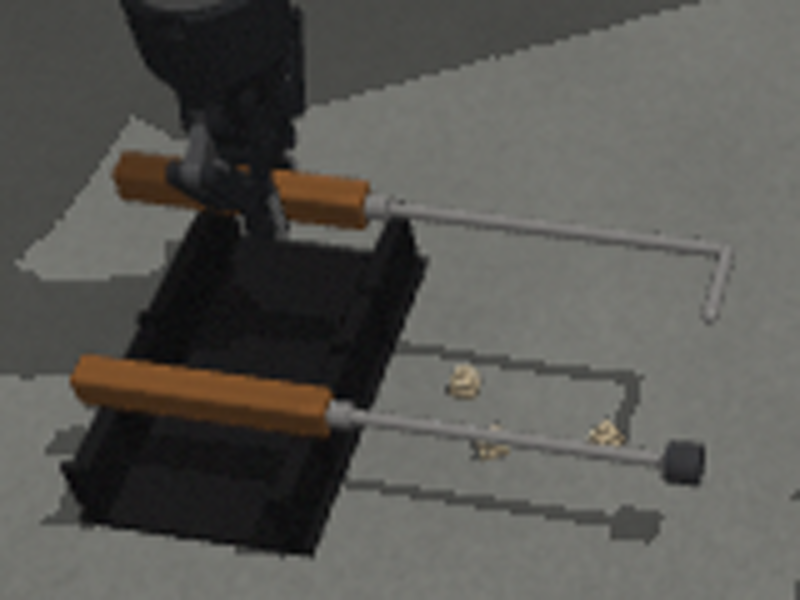

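View pics/w10.png

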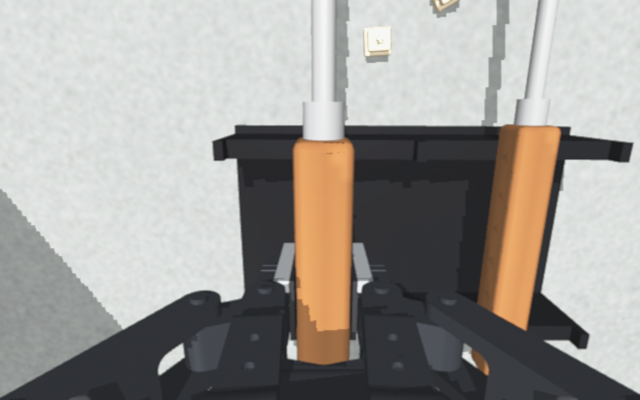

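Call:
{"api": "drive_tool", "payload": {
  "moves": [
    [0,0,20,0,0],
    [0,0,36,0,0],
    [0,0,44,0,0],
    [0,0,48,0,0],
    [0,0,50,0,0],
    [0,0,51,0,0],
    [0,0,52,0,0],
    [0,0,52,0,0]
  ]
}}

```text
clock: 12.05
tcp_pos: [428.4, -228.8, 38.4]
eef_rot: [0.0, 0.734, 0.679, 0.0]
contact_force: [0.4, 1.2, -1.0]
grip_width: 19.1
```

```bash
python3 look.py wrist w11
```

```text
12.1 [ 428.33350996 -228.74573938   38.33289222] [-0.3428216  -0.31924289 -1.51890528]
```

View pics/w11.png

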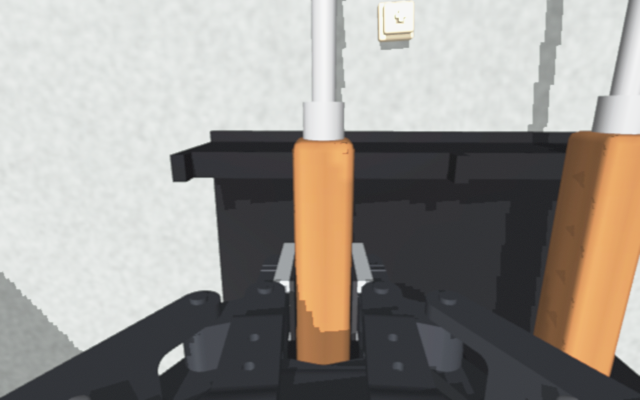

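Call:
{"api": "drive_tool", "payload": {
  "moves": [
    [0,0,0.5,0,0],
    [0,0,1,0,0],
    [0,0,1,0,0]
  ]
}}

```text
clock: 12.4
tcp_pos: [428.4, -228.8, 38.0]
eef_rot: [0.0, 0.734, 0.679, 0.0]
contact_force: [-1.9, 1.5, 5.8]
grip_width: 18.9
```

Contact is made (same 6 N as at pick-up). Now I release and back away upward.

Call:
{"api": "drive_tool", "payload": {
  "moves": [
    [0,0,0,0,0.2],
    [0,0,0,0,0.4],
    [0,0,0,0,0.7],
    [0,0,0,0,0.7],
    [0,0,0,0,0.7],
    [0,0,0,0,0.7],
    [0,0,-20,0,0.7],
    [0,0,-50,0,0.7],
    [0,0,-95,0,0.7],
    [0,0,-140,0,0.7],
    [0,0,-180,0,0.7],
    [-40,-40,-200,0,0.7],
    [-80,-80,-200,0,0.7],
    [-110,-110,-200,0,0.7],
    [-110,-110,-200,0,0.7],
    [-110,-110,-200,0,0.7]
  ]
}}

```text
clock: 14.0
tcp_pos: [308.6, -330.5, 237.1]
eef_rot: [0.0, 0.736, 0.677, 0.0]
contact_force: [0.1, 0.2, 0.0]
grip_width: 59.6
```

```bash
python3 look.py scene s12 165 110 320 180 2.5;python3 look.py top t12 150 130 330 150 2.4
python3 - <<'E'
import cv2,numpy as np
a=cv2.imread("pics/top0.png");b=cv2.imread("pics/t12_full.png")
c=np.vstack([a[175:270,320:465],b[175:270,320:465]]);cv2.imwrite("pics/cmp.png",cv2.resize(c,None,fx=3,fy=3))
E
```

```text
14.05 [ 309.5553328  -329.71246499  236.91406601] [ 0.66330294  0.08714193 -1.06245383]
14.1 [ 310.15378218 -329.23174895  236.80792914] [ 0.8028074   0.93569833 -0.72918649]
```

View pics/s12.png

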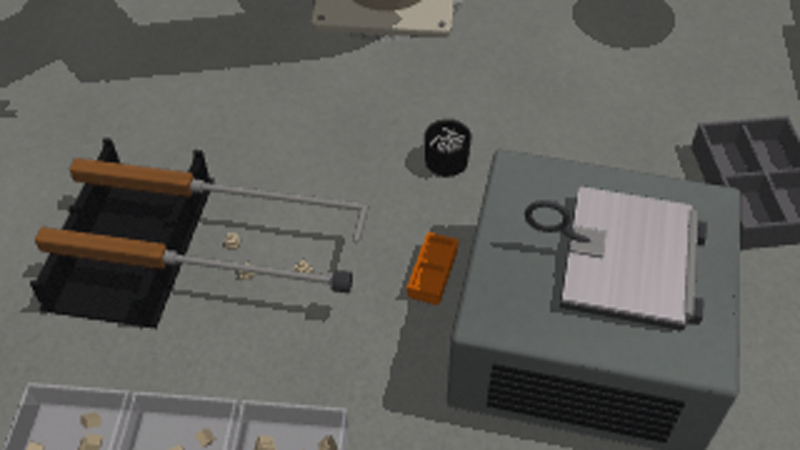

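View pics/cmp.png

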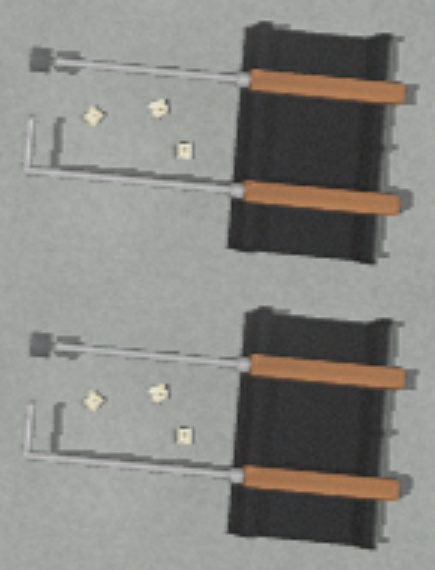

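```bash
python3 - <<'E'
import cv2,numpy as np
a=cv2.imread("pics/s7_full.png").astype(int);b=cv2.imread("pics/s12_full.png").astype(int)
d=abs(a-b).sum(2)
print(d[180:260,395:445].max(), (d[180:260,395:445]>40).sum(), (d[185:215,370:395]>40).sum())
E
python3 -c "
from rig import workorder;print(workorder.sign_off())"
```

```text
56 4 126
the job is handed in; nothing more can be done
None
```

The job is done and handed in at about 14.1 s, against the 54 s limit. I took the hooked pole from the rest, put its hook through the flap's ring and swung the flap shut with the hook still in it. Then I unhooked the pole and laid it back on the rest. I left the straight pole alone.

**Flap shut:** With the hook in the ring I pressed down about 5 mm more. The picture of the flap did not change, and the force on the tool rose by about 3.5 N, so I take it to be on its stop. In the pictures before and after unhooking, the plate area looks unchanged (4 pixels differ slightly). The ring area differs by 126 pixels, which I put down to the hook having left but did not check further. The ring's position in the picture fits an opening of 0 to 0.05 rad, so the camera alone does not show exactly zero.

**Poles:** The before-and-after top views show both poles looking the same. The hooked pole was set down with the same 6 N contact reading as at pick-up. The wrist picture just before release matched the one at the grasp.

**Forces and clearance:** The highest wrist force I read was about 6.5 N. At hand-in the gripper was open, up and clear of everything. The one disagreement was early on: the wrist camera placed the pole's grip about 3 mm nearer the robot than the two fixed cameras did. I aimed between the two and the grasp was good.

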